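# Hang the stopwatch rack on the bench upright

### The arm

A 7-joint arm with a two-finger parallel gripper is mounted at the origin on the work surface. World frame = base frame: x ahead of the robot, y to its left, z up, the work surface at z = 0. Lengths are in mm, angles in rad, forces in N, time in s.
With the tool pointing down it reaches from about 400 to 875 mm from the base axis. Payload 4.4 kg.
Tool frame: the origin (TCP) lies at the very end of the fingers, on their centre line; the grasp point (between the pads) lies 19 mm behind it; z points along the fingers, y is the direction in which the jaws open and shut (so a half turn about z gives the same grasp; the last joint's range is limited). The gripper opens to 85 mm and grips with 20 to 120 N. Pads are 22 mm wide; open, the fingers measure 114 mm over their backs; the gripper's body (76 mm by 85 mm) begins 54 mm behind the grasp point. The pads swing forward as they close: fully open they stand 13 mm farther back than shut.
Start: joints at [1.039, 0.628, 0.038, 1.517, -0.027, 0.996, -0.02], TCP at [291.968, -580.752, 231.313] pointing down, gripper open.
Joint ranges: [-3.06, 3.06], [-0.37, 2.12], [-1.25, 1.32], [0.18, 2.47], [-1.1, 4.24], [0.23, 1.98], [-2.94, 2.94]. Speed limits (rad/s): [2.57, 2.57, 3.14, 3.14, 3.14, 3.14, 3.14].

### API

Orientations are given as [roll, pitch, yaw] about the fixed x, y, z axes, in that order (R = Rz(yaw) Ry(pitch) Rx(roll)).
In Python, from cell import read_state, get_image, calibration, finish_job gives the robot as it stands. The module is installed in compiled form; this text tells all that it offers.
- The arm moves only by the tool apply_moves, never from a script. Its argument "increments" is a list of rows, each an object of numbers: "tx", "ty", "tz": the shift along the world's x, y, z in m; "rx", "ry", "rz": the turn, a rotation vector about the world's x, y, z in units of 5 degrees (1.0 is 5 degrees); "claw": the finger opening in m, from 0 to 0.0854. In form: [{"tx": .., "ty": .., "tz": .., "rx": .., "ry": .., "rz": .., "claw": ..}, ...]. A call has 1 to 12 rows; each row is the pose to reach, as a shift and turn from the pose commanded when the call began; what a row does not reach only later rows make up. A row lasts 1/10 s, in which the tool goes at most 50 mm and 8.59 degrees, less where a joint would pass 70% of its speed; a pose out of reach is approached as far as the arm can. A call with a gripper value outside its range is refused whole. The fingers move at their own pace and stop on an object; the grip force is fixed at half the most. Time passes only in rows, so rows that repeat a pose let the fingers close. It gives the time, the measured TCP pose, the force and the opening at its end, in the units of the state.
- read_state(): the state, without advancing time (a new reading comes with each control period).
- get_image(name): name is "scene" or "top"; returns the picture (384x512x3 uint8, red, green, blue); there is no depth.
- calibration(name): a dict with "camera_matrix" (3x3 intrinsics, pixels), "distortion" ([k1, k2, p1, p2, k3] as OpenCV has them; the pictures are not rectified), "origin" and "attitude" of the camera in the world. Camera axes: x right, y up, looking along -z (the intrinsics and any distortion apply to the point x, -y, -z); pixel columns grow to the right and rows downward; lengths in mm; the calibration is good to about 2 mm. A picture is of the moment at which its call begins. calibration takes no time and is no camera call.
- finish_job(): hands the job in, once; it reports no verdict.
The state is a dict: "clock": time; "qpos": joint angles; "qd": joint speeds; "tau": joint torques, N m; "eef_pos": TCP position; "tool_rot": TCP orientation; "force": force on the tool from outside, world axes, zero at the start; "torque": the same for the moment, N m; "width": finger opening in mm.
Only numpy, scipy, OpenCV 4.12 (cv2) and the standard library are available. Lean on these libraries where they do the work, as an engineer would, in place of code of your own. Each camera call takes 0.05 s, during which the arm holds its last target. There are 200 camera calls.

### The job

Lift the steel stopwatch rack out of its grey stand, put its keyhole over the screw on the white upright, pegs facing outwards, and pull it down until it is fully home and the spring pin has clicked out into the catch hole. Feel your way gently, without forcing anything, leave the other things on the bench where they are, and let go of the rack.

Things in the scene. Friction and masses are not known exactly. Their poses are not given: they have to be found in the camera images.
- rack: (sizes in mm) Loose steel plate, 80 wide (y) x 5 thick (x) x 120 high (z), about 0.25 kg, with a grip block on top. Origin: middle of the lower edge, mid-thickness. +z up; +x is the front, where two short upturned pegs stick out to x = 29, at y = -28 and +28, 42 to 56 up. A keyhole and a catch hole lie on its centre line. It starts upright in the stand's groove, grip block up.
- grip (a point): (sizes in mm) Centre of the rack's grip block (44 wide along y x 10 thick along x x 45 high), 142 above the rack's origin; the block stands 120 to 165 above the origin. Axes as the rack's.
- entry (a point): (sizes in mm) Centre of the keyhole's round entry hole in the rack, 18 across, right through, 67 above the rack's origin, mid-thickness. From it a slot 9 wide runs up; when fully home the screw's shank touches the slot's top end, its axis 85 above the origin (18 above this point). The square catch hole, 10 x 10, is centred 35 above the origin (32 below this point).
- stand: (sizes in mm) Fixed grey plastic stand, 60 x 110 x 40 high, with one groove along its y, 7.4 wide, floor 10 above the bench, open at both ends. Origin: middle of its underside. It holds the rack upright at the start.
- upright: (sizes in mm) Fixed white steel upright, 90 wide (y), 128 high, 25 thick, foot going backwards. Origin: on the bench, middle of the front face; +z up, +x straight out of the face. A strip in its middle slot carries a screw along +x (shank 6, bevelled round head 14 wide, underside 8 and front 13 out from the face) and a spring pin 50 below it. The hung rack's +x is along this +x, its back near the face.
- mark (a point): (sizes in mm) Point on the centre line of the upright's front face, 110 above the bench, axes as the upright's. The strip may be clamped higher or lower: the screw is on the centre line but anywhere from 11 below to 11 above this point, different each time and not measured: find it by feel or sight, with light pushes: over 30 N bends it.
- pin (a joint): How far the spring pin is pushed in, m: 0 = out, its round tip (6 thick) 9 mm off the face. 2 N starts it, 5 N pushes it 8 mm in. The plate pushes it in when put over the screw and so is clamped behind the head: it does not slide down by its own weight. It springs out to 0 into the catch hole when the rack is home, 18 mm below where the entry hole is centred on the screw.
- weight_a: Bystander, sizes in mm: cylindrical knobbed steel weight, 72 wide, 56 high; origin at the middle of its underside.
- weight_b: Bystander, sizes in mm: cylindrical knobbed steel weight, 72 wide, 56 high; origin at the middle of its underside.
- cup_a: Bystander, sizes in mm: small open steel cup, 44 wide, 55 high; origin at the middle of its underside.
- cup_b: Bystander, sizes in mm: small open steel cup, 44 wide, 55 high; origin at the middle of its underside.
- stopwatch: Bystander, sizes in mm: round black stopwatch lying flat, 60 wide, 18 high; origin at the middle of its underside.
- jar: Bystander, sizes in mm: glass jar with steel lid, 74 wide, 85 high; origin at the middle of its underside.
- cylinder: Bystander, sizes in mm: clear measuring cylinder, 28 wide on a 64 foot, 240 high; origin at the middle of its underside.
Things that resemble listed ones, but are neither listed nor needed, are in the scene too. There is more than one size of the stand; the job needs the middle-sized.

How it is judged (in metres and radians):
On the way, in this order (a step that is already met when the one before it is completed fails the run):
1. the rack is lifted clear of the stand (z of rack in the frame of stand above 0.045 m and contact force between rack and stand below 0.01 N), for 0.1 s.
2. the keyhole is over the screw head, the rack near the upright's face with the spring pin pushed in (x of entry in the frame of upright between 0 and 0.008 m and y of rack in the frame of upright between -0.006 and 0.006 m and angle between rack's own z axis and vertical below 0.12 rad and angle between the x axis of rack and the x axis of upright, either way round below 0.15 rad and value of joint pin above 0.002 m), for 0.1 s.
At the end, for the whole second after the job is handed in: The rack hangs on the screw at rest, released, its entry hole's centre within 8 mm of the upright's face, centred within 6 mm, upright within 0.12 rad and in line within 0.15 rad, its origin 10 to 41 mm above the bench, with the spring pin out in the catch hole (pushed in less than 3 mm) (x of entry in the frame of upright between 0 and 0.008 m and y of rack in the frame of upright between -0.006 and 0.006 m and angle between rack's own z axis and vertical below 0.12 rad and angle between the x axis of rack and the x axis of upright, either way round below 0.15 rad and value of joint pin below 0.003 m and z of rack in the frame of upright between 0.01 and 0.041 m and linear speed of rack below 0.02 m/s and angular speed of rack below 0.1 rad/s and contact force between rack and the fingers below 0.01 N); the robot touches nothing.
It fails at once if the rack is forced against the upright, screw or pin with more than 30 N (contact force between rack and upright above 30 N).
It fails at once if the robot pushes on the upright with more than 20 N (contact force between any of the fingers, the arm and upright above 20 N).
It fails at once if a bystander is moved more than 20 mm or tipped (distance of any of weight_a, weight_b, cup_a, cup_b, stopwatch, jar, cylinder from where it was at the start of the episode above 0.02 m or angle between any of weight_a, weight_b, cup_a, cup_b, stopwatch, jar, cylinder's own z axis and vertical above 0.3 rad).
It also fails if it takes over 64 s, if anything falls off the work surface, if the arm or the gripper's body presses on something with over 40 N, if the wrist force passes 120 N, or if a joint passes its speed limit or range.

## Working session

There is one attempt and no reset: what is moved stays moved. The work goes in short steps, Python scripts to look and compute and a tool call to move; the robot and the scene stay as the last step left them, time stands still between calls to the robot, and variables do not carry over. Pictures are saved under pics/ and viewed, about 8 in all and at most 12, crops included, and the job is handed in when it is done.

Besides the shell and the picture viewer there is one more tool, called after ">>>" as name(argument=value, ...) on one line, values as JSON. apply_moves: Moves the arm, as the interface text tells. Its arguments: {"type":"object","properties":{"increments":{"type":"array"}},"required":["increments"]}

```bash
mkdir -p pics; cat > h.py <<'E'
import numpy as np,cv2
from cell import *
def save(name,fn,crop=None,s=1):
    im=get_image(name)[:,:,::-1]
    np.save('pics/last_%s.npy'%name,im)
    if crop: im=im[crop[1]:crop[3],crop[0]:crop[2]]
    im=cv2.resize(im,None,fx=s,fy=s,interpolation=cv2.INTER_CUBIC); cv2.imwrite('pics/'+fn,im)
def cam(n):
    c=calibration(n); K=np.array(c['camera_matrix'],float);D=np.array(c['distortion'],float)
    A=np.array(c['attitude'],float)
    if A.shape!=(3,3):
        from scipy.spatial.transform import Rotation as R
        A=R.from_euler('xyz',A).as_matrix()
    return K,D,np.array(c['origin'],float),A
def ray(n,u,v):
    K,D,o,A=cam(n); p=cv2.undistortPoints(np.array([[[u,v]]],float),K,D)[0,0]
    d=A@np.array([p[0],-p[1],-1]); return o,d
def atz(n,u,v,z):
    o,d=ray(n,u,v); return o+d*(z-o[2])/d[2]
def proj(n,P):
    K,D,o,A=cam(n); q=(np.atleast_2d(P)-o)@A*np.array([1,-1,-1])
    return cv2.projectPoints(q,np.zeros(3),np.zeros(3),K,D)[0][:,0]
def tri(a,b):
    M=np.zeros((3,3));r=np.zeros(3);L=[]
    for x in(a,b):
        o,d=ray(*x);d=d/np.linalg.norm(d);P=np.eye(3)-np.outer(d,d);M+=P;r+=P@o;L.append((P,o))
    X=np.linalg.solve(M,r); return X,[round(float(np.linalg.norm(P@(X-o))),1) for P,o in L]
E
python3 - <<'E'
from h import *
save('scene','s0.png',s=1.5);save('top','t0.png',s=1.5)
for n in('scene','top'):print(calibration(n))
print(read_state())
E
```

```text
{'camera_matrix': array([[429.71710776,   0.        , 266.13249112],
       [  0.        , 429.71710776, 186.24602397],
       [  0.        ,   0.        ,   1.        ]]), 'distortion': array([-0.09355105,  0.        ,  0.        ,  0.        ,  0.        ]), 'origin': array([1212.52296069, -218.7577461 , 1034.96338088]), 'attitude': array([ 0.71536813, -0.00368312,  1.19366948])}
{'camera_matrix': array([[493.8867186 ,   0.        , 248.88195008],
       [  0.        , 493.8867186 , 195.17524509],
       [  0.        ,   0.        ,   1.        ]]), 'distortion': array([0.07128977, 0.        , 0.        , 0.        , 0.        ]), 'origin': array([ 314.7701751 ,   47.04323495, 1542.6231887 ]), 'attitude': array([ 0.11048935,  0.0022605 , -1.57422714])}
{'clock': 0.1, 'qpos': array([ 1.03919426,  0.62923767,  0.03848054,  1.5182851 , -0.02702155,
        0.99626157, -0.02004427]), 'qd': array([-1.13968830e-03, -1.90058562e-03,  6.86325769e-04, -1.28531744e-03,
       -1.40225617e-03, -1.78689778e-03, -9.41594411e-06]), 'tau': array([ 1.99908063e-03, -5.64530253e+01,  1.22985832e+00, -1.93970329e+01,
        1.11581772e-02,  5.42438618e-03,  7.57164912e-06]), 'eef_pos': array([ 291.70582253, -580.24754444,  230.48655354]), 'tool_rot': array([-3.13991996e+00,  1.90745745e-05,  4.65716744e-01]), 'force': array([ 0.09796811,  0.03514409, -1.22686489]), 'torque': array([-0.04581408,  0.02065786, -0.03415581]), 'width': 85.16943719602361}
```

View pics/s0.png

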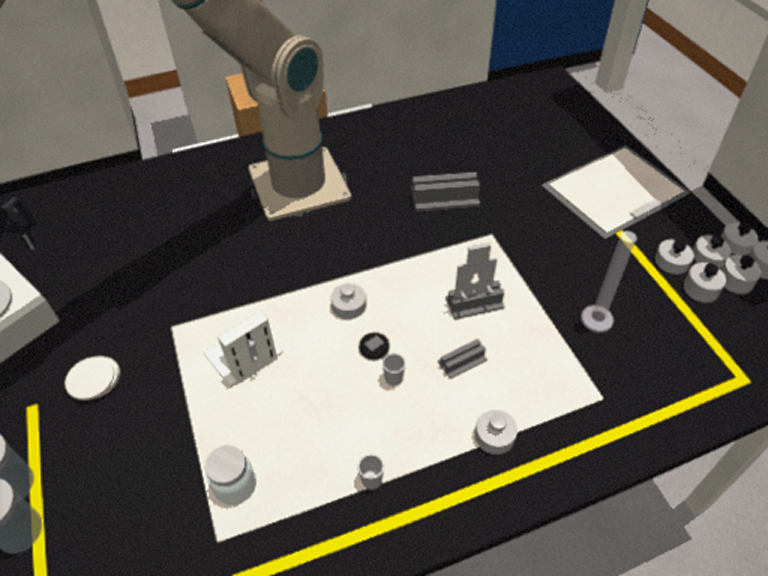

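View pics/t0.png

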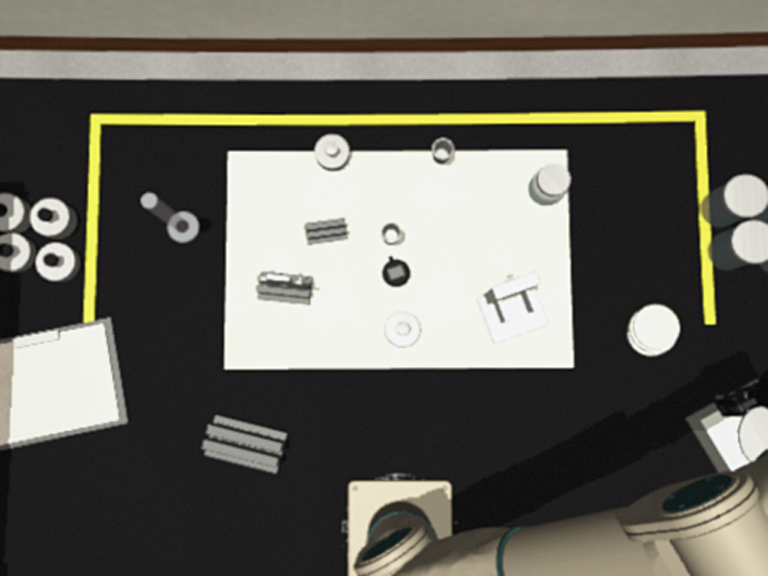

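Scene (picture px): the rack in its stand is at (475,285). The lookalike stands are the small one at (463,358) and the large one at (445,190), both empty; the upright is at (248,348). I pick the middle stand that holds the rack, and check it in a close crop mosaic.

```bash
python3 - <<'E'
from h import *
S=np.load('pics/last_scene.npy');T=np.load('pics/last_top.npy')
def c(I,x,y,w=64,h=48,s=6):
    return cv2.resize(I[y:y+h,x:x+w],None,fx=s,fy=s,interpolation=cv2.INTER_CUBIC)
m=np.vstack([np.hstack([c(S,285,162),c(S,134,208)]),np.hstack([c(T,158,168),c(T,310,178)])])
cv2.imwrite('pics/m.png',m)
E
```

```text
(no output)
```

View pics/m.png

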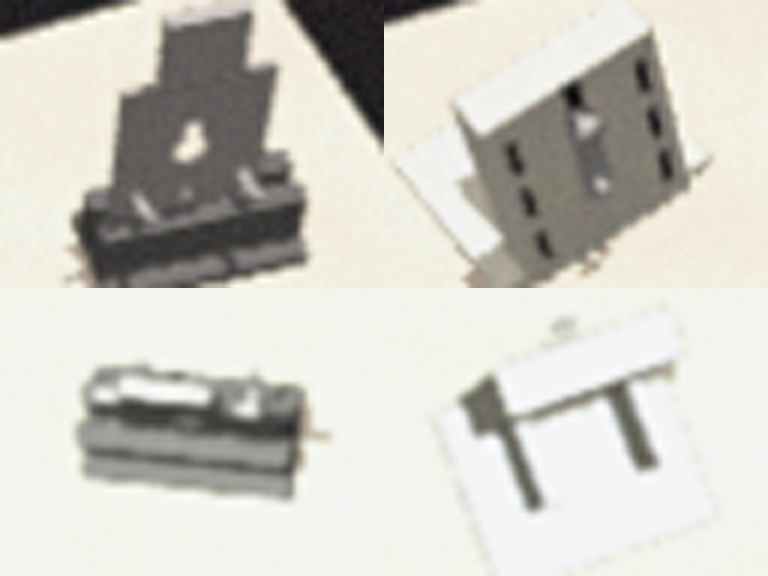

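The rack stands in the middle stand, with its pegs towards the scene camera (crop 145,205 and 250,185) and the keyhole at (188,140). The upright's face shows the screw at (587,122) and the pin at (600,185).

```bash
python3 - <<'E'
from h import *
np.set_printoptions(precision=1,suppress=True)
def px(X,Y):
    q={(0,0):('scene',285,162),(1,0):('scene',134,208),(0,1):('top',158,168),(1,1):('top',310,178)}[(int(X>=384),int(Y>=288))]
    return q[0],q[1]+(X%384+.5)/6-.5,q[2]+(Y%288+.5)/6-.5
def z(X,Y,h): r=atz(*px(X,Y),h);print((X,Y),h,r);return r
print('upright top corners scene');a=z(485,138,128);b=z(650,32,128);print(b-a,np.linalg.norm(b-a),np.arctan2(*(b-a)[1::-1]))
z(453,103,128)
print('top');a=z(499,375,128);b=z(672,304,128);z(688,348,128);z(507,418,128);print(np.linalg.norm(b-a),np.arctan2(*(b-a)[1::-1]))
print('grip block scene');z(165,26,175);z(252,16,175)
print('grip top');a=z(95,388,175);b=z(212,388,175);z(118,378,175);z(210,405,175);z(118,400,175)
print('stand scene top');z(80,210,40);z(300,185,40);
print('stand top');z(80,425,40);z(302,445,40);z(85,475,0);z(295,497,0);z(85,380,40);z(302,390,40)
print('tri screw?');
print('plate shoulders scene z130');z(120,97,130);z(275,68,130)
E
```

```text
upright top corners scene
(485, 138) 128 [ 512.9 -259.4  128. ]
(650, 32) 128 [ 482.7 -178.6  128. ]
[-30.2  80.7   0. ] 86.2091337723412 1.9286022779499645
(453, 103) 128 [ 489.4 -268.7  128. ]
top
(499, 375) 128 [ 479.8 -180.1  128. ]
(672, 304) 128 [ 513.8 -263.5  128. ]
(688, 348) 128 [ 492.5 -270.5  128. ]
(507, 418) 128 [ 459.1 -183.5  128. ]
90.02537262332919 -1.1836319298870135
grip block scene
(165, 26) 175 [496.1 205.3 175. ]
(252, 16) 175 [505.  245.8 175. ]
grip top
(95, 388) 175 [497.9 260.  175. ]
(212, 388) 175 [497.8 205.7 175. ]
(118, 378) 175 [502.6 249.4 175. ]
(210, 405) 175 [489.8 206.6 175. ]
(118, 400) 175 [492.3 249.3 175. ]
stand scene top
(80, 210) 40 [483.3 176.8  40. ]
(300, 185) 40 [509.2 287.5  40. ]
stand top
(80, 425) 40 [497.  288.4  40. ]
(302, 445) 40 [486.3 175.3  40. ]
(85, 475) 0 [475.5 291.8   0. ]
(295, 497) 0 [463.6 182.2   0. ]
(85, 380) 40 [520.2 286.2  40. ]
(302, 390) 40 [514.6 175.4  40. ]
tri screw?
plate shoulders scene z130
(120, 97) 130 [492.9 187.4 130. ]
(275, 68) 130 [503.  264.7 130. ]
```

```bash
python3 - <<'E'
from h import *
np.set_printoptions(precision=1,suppress=True)
f=lambda x0,y0,X,Y:(x0+(X%384+.5)/6-.5,y0+(Y%288+.5)/6-.5)
c=np.array([497.2,-220.8,0]);th=.372;nx=np.array([np.cos(th),np.sin(th),0]);ny=np.array([-nx[1],nx[0],0])
print('screw top cam',nx@(atz('top',*f(310,178,563,325),110)-c),ny@(atz('top',*f(310,178,563,325),110)-c))
for h in(99,104,108,112,116,121):
    uv=proj('scene',np.array([c+13*nx+[0,0,h],c+9*nx+[0,0,h-50]]));print(h,((uv-[134,208]+.5)*6-.5+[384,0]))
for n,u,v in(('top',183,226),('top',396,271),('top',391,233),('top',403,328),('top',285,287)):print(atz(n,u/1.5,v/1.5,20))
E
```

```text
screw top cam 10.741789249953172 2.5364407293732687
99 [[592.5 140.6]
 [606.1 198.2]]
104 [[590.6 134.1]
 [604.3 192.1]]
108 [[589.  128.9]
 [602.8 187.2]]
112 [[587.5 123.6]
 [601.4 182.2]]
116 [[585.9 118.3]
 [599.9 177.2]]
121 [[583.9 111.6]
 [598.  171. ]]
[624.8 445.1  20. ]
[528.9   2.7  20. ]
[609.   12.6  20. ]
[410.6 -10.9  20. ]
[496.4 232.5  20. ]
```

>>> apply_moves(increments=[{"tx": 0.01,"ty": 0.05,"tz": 0.03,"rz": 1.5},{"tx": 0.025,"ty": 0.1,"tz": 0.03,"rz": 3},{"tx": 0.04,"ty": 0.15,"tz": 0.03,"rz": 4.5},{"tx": 0.05,"ty": 0.2,"tz": 0.03,"rz": 6},{"tx": 0.06,"ty": 0.25,"tz": 0.03,"rz": 7.5},{"tx": 0.08,"ty": 0.3,"tz": 0.03,"rz": 9},{"tx": 0.09,"ty": 0.35,"tz": 0.03,"rz": 10.5},{"tx": 0.1,"ty": 0.4,"tz": 0.03,"rz": 11.4},{"tx": 0.11,"ty": 0.45,"tz": 0.03,"rz": 11.4},{"tx": 0.13,"ty": 0.5,"tz": 0.03,"rz": 11.4},{"tx": 0.14,"ty": 0.55,"tz": 0.03,"rz": 11.4},{"tx": 0.15,"ty": 0.6,"tz": 0.03,"rz": 11.4}])

```text
$.increments[0]: bad value
```

>>> apply_moves(increments=[{"tx": 0.01,"ty": 0.05,"tz": 0.03,"rx": 0,"ry": 0,"rz": 1.5,"claw": 0.085},{"tx": 0.025,"ty": 0.1,"tz": 0.03,"rx": 0,"ry": 0,"rz": 3,"claw": 0.085},{"tx": 0.04,"ty": 0.15,"tz": 0.03,"rx": 0,"ry": 0,"rz": 4.5,"claw": 0.085},{"tx": 0.05,"ty": 0.2,"tz": 0.03,"rx": 0,"ry": 0,"rz": 6,"claw": 0.085},{"tx": 0.06,"ty": 0.25,"tz": 0.03,"rx": 0,"ry": 0,"rz": 7.5,"claw": 0.085},{"tx": 0.08,"ty": 0.3,"tz": 0.03,"rx": 0,"ry": 0,"rz": 9,"claw": 0.085},{"tx": 0.09,"ty": 0.35,"tz": 0.03,"rx": 0,"ry": 0,"rz": 10.5,"claw": 0.085},{"tx": 0.1,"ty": 0.4,"tz": 0.03,"rx": 0,"ry": 0,"rz": 11.4,"claw": 0.085},{"tx": 0.11,"ty": 0.45,"tz": 0.03,"rx": 0,"ry": 0,"rz": 11.4,"claw": 0.085},{"tx": 0.13,"ty": 0.5,"tz": 0.03,"rx": 0,"ry": 0,"rz": 11.4,"claw": 0.085},{"tx": 0.14,"ty": 0.55,"tz": 0.03,"rx": 0,"ry": 0,"rz": 11.4,"claw": 0.085},{"tx": 0.15,"ty": 0.6,"tz": 0.03,"rx": 0,"ry": 0,"rz": 11.4,"claw": 0.085}])

```text
clock: 1.3
eef_pos: [436.6, -4.6, 261.3]
tool_rot: [3.141, 0.0, 1.46]
force: [1.4, 0.1, -0.6]
width: 84.8
```

>>> apply_moves(increments=[{"tx": 0.012,"ty": 0.05,"tz": 0,"rx": 0,"ry": 0,"rz": 0,"claw": 0.085},{"tx": 0.026,"ty": 0.1,"tz": 0,"rx": 0,"ry": 0,"rz": 0,"claw": 0.085},{"tx": 0.038,"ty": 0.15,"tz": 0,"rx": 0,"ry": 0,"rz": 0,"claw": 0.085},{"tx": 0.055,"ty": 0.208,"tz": 0,"rx": 0,"ry": 0,"rz": 0,"claw": 0.085},{"tx": 0.055,"ty": 0.208,"tz": -0.04,"rx": 0,"ry": 0,"rz": 0,"claw": 0.085},{"tx": 0.055,"ty": 0.208,"tz": -0.06,"rx": 0,"ry": 0,"rz": 0,"claw": 0.085},{"tx": 0.055,"ty": 0.208,"tz": -0.06,"rx": 0,"ry": 0,"rz": 0,"claw": 0.085}])

```text
clock: 2.0
eef_pos: [489.1, 201.0, 198.3]
tool_rot: [-3.135, 0.003, 1.462]
force: [0.1, -0.6, -0.3]
width: 84.9
```

```bash
python3 - <<'E'
from h import *
save('scene','s1.png',(270,110,370,220),3.8);save('top','t1.png',(150,150,240,220),3.8)
a=cv2.imread('pics/s1.png');b=cv2.imread('pics/t1.png');m=np.zeros((max(a.shape[0],b.shape[0]),a.shape[1]+b.shape[1],3),np.uint8)
m[:a.shape[0],:a.shape[1]]=a;m[:b.shape[0],a.shape[1]:]=b;cv2.imwrite('pics/m1.png',m);print(m.shape,read_state()['eef_pos'])
E
```

```text
(418, 722, 3) [491.39299242 201.1882508  201.35091506]
```

View pics/m1.png

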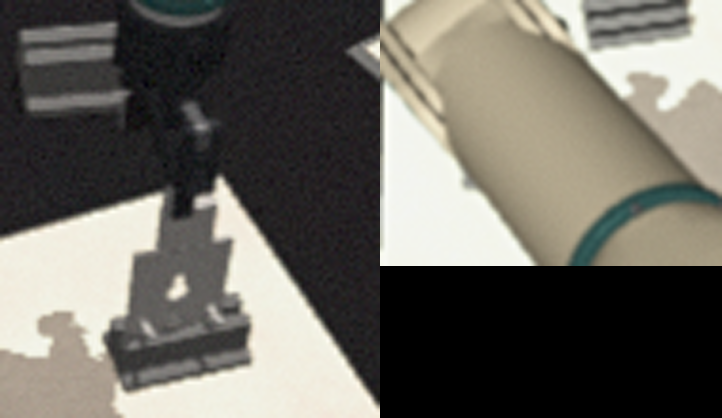

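The front finger is visible in front of the block, but off to its lower-y side, as the measured TCP says (26 mm short). I correct and descend.

>>> apply_moves(increments=[{"tx": 0.005,"ty": 0.026,"tz": 0,"rx": 0,"ry": 0,"rz": 0,"claw": 0.085},{"tx": 0.005,"ty": 0.026,"tz": -0.03,"rx": 0,"ry": 0,"rz": 0,"claw": 0.085},{"tx": 0.005,"ty": 0.026,"tz": -0.05,"rx": 0,"ry": 0,"rz": 0,"claw": 0.085},{"tx": 0.005,"ty": 0.026,"tz": -0.064,"rx": 0,"ry": 0,"rz": 0,"claw": 0.085},{"tx": 0.005,"ty": 0.026,"tz": -0.064,"rx": 0,"ry": 0,"rz": 0,"claw": 0.085},{"tx": 0.005,"ty": 0.026,"tz": -0.064,"rx": 0,"ry": 0,"rz": 0,"claw": 0.05},{"tx": 0.005,"ty": 0.026,"tz": -0.064,"rx": 0,"ry": 0,"rz": 0,"claw": 0.03},{"tx": 0.005,"ty": 0.026,"tz": -0.064,"rx": 0,"ry": 0,"rz": 0,"claw": 0.022},{"tx": 0.005,"ty": 0.026,"tz": -0.064,"rx": 0,"ry": 0,"rz": 0,"claw": 0.018},{"tx": 0.005,"ty": 0.026,"tz": -0.064,"rx": 0,"ry": 0,"rz": 0,"claw": 0.018}])

```text
clock: 3.1
eef_pos: [496.7, 227.6, 137.7]
tool_rot: [3.141, -0.0, 1.461]
force: [-0.2, -0.1, 0.0]
width: 18.1
```

```bash
python3 - <<'E'
from h import *
save('scene','s2.png',(285,140,345,215),7);print(read_state())
E
```

```text
{'clock': 3.15, 'qpos': array([-0.26365686,  0.62513033, -0.33002313,  1.89399466,  0.30970201,
        0.67170597, -0.8901641 ]), 'qd': array([-1.99483829e-03,  4.35133085e-03,  5.28994010e-05,  7.86784748e-04,
        1.16604869e-03, -2.16587815e-03, -2.59658151e-04]), 'tau': array([ 2.83937040e-02, -4.97745895e+01, -3.49481262e+00, -1.37334323e+01,
        8.77362530e-03, -9.76779847e-04,  5.99223840e-04]), 'eef_pos': array([496.55709194, 227.60338195, 137.57984488]), 'tool_rot': array([ 3.14122274e+00, -2.47048502e-04,  1.46057582e+00]), 'force': array([ 0.35096982, -0.00386171,  0.21953601]), 'torque': array([ 0.01056055, -0.02009904, -0.00428961]), 'width': 18.18986939741145}
```

View pics/s2.png

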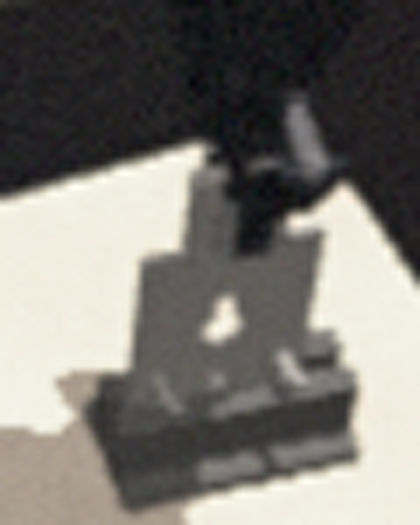

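The finger sits about centred on the block once parallax is allowed for (finger at 258, block 190–280). I close gently.

>>> apply_moves(increments=[{"tx": 0,"ty": 0,"tz": 0,"rx": 0,"ry": 0,"rz": 0,"claw": 0.014},{"tx": 0,"ty": 0,"tz": 0,"rx": 0,"ry": 0,"rz": 0,"claw": 0.012},{"tx": 0,"ty": 0,"tz": 0,"rx": 0,"ry": 0,"rz": 0,"claw": 0.0105}])

```text
clock: 3.45
eef_pos: [496.4, 227.6, 137.3]
tool_rot: [-3.142, 0.0, 1.461]
force: [0.4, -0.5, 0.0]
width: 10.6
```

>>> apply_moves(increments=[{"tx": 0,"ty": 0,"tz": 0,"rx": 0,"ry": 0,"rz": 0,"claw": 0},{"tx": 0,"ty": 0,"tz": 0,"rx": 0,"ry": 0,"rz": 0,"claw": 0},{"tx": 0,"ty": 0,"tz": 0,"rx": 0,"ry": 0,"rz": 0,"claw": 0}])

```text
clock: 3.75
eef_pos: [496.5, 227.7, 137.4]
tool_rot: [3.141, -0.0, 1.461]
force: [-0.4, 1.1, 0.8]
width: 9.4
```

```bash
python3 -c "
from h import *
s=read_state();print(s['force'],s['torque'],s['eef_pos'],s['tool_rot'],s['width'])"
```

```text
[-0.39574688  1.07383848  0.7985726 ] [ 0.08365069 -0.00195338 -0.00422357] [496.52550806 227.67536712 137.38872391] [ 3.14140476e+00 -2.18369948e-04  1.46067406e+00] 9.386806418202132
```

>>> apply_moves(increments=[{"tx": 0,"ty": 0,"tz": 0.005,"rx": 0,"ry": 0,"rz": 0,"claw": 0},{"tx": 0,"ty": 0,"tz": 0.02,"rx": 0,"ry": 0,"rz": 0,"claw": 0},{"tx": 0,"ty": 0,"tz": 0.04,"rx": 0,"ry": 0,"rz": 0,"claw": 0},{"tx": 0,"ty": 0,"tz": 0.07,"rx": 0,"ry": 0,"rz": 0,"claw": 0},{"tx": 0,"ty": 0,"tz": 0.1,"rx": 0,"ry": 0,"rz": 0,"claw": 0},{"tx": 0,"ty": 0,"tz": 0.1,"rx": 0,"ry": 0,"rz": 0,"claw": 0},{"tx": 0,"ty": 0,"tz": 0.1,"rx": 0,"ry": 0,"rz": 0,"claw": 0}])

```text
clock: 4.45
eef_pos: [496.3, 227.2, 237.3]
tool_rot: [3.141, 0.0, 1.46]
force: [-0.2, -0.3, -3.8]
width: 9.1
```

>>> apply_moves(increments=[{"tx": 0.004,"ty": -0.03,"tz": 0,"rx": 0,"ry": 0,"rz": 0.5,"claw": 0},{"tx": 0.01,"ty": -0.07,"tz": 0,"rx": 0,"ry": 0,"rz": 1,"claw": 0},{"tx": 0.015,"ty": -0.11,"tz": 0,"rx": 0,"ry": 0,"rz": 1.5,"claw": 0},{"tx": 0.02,"ty": -0.15,"tz": 0,"rx": 0,"ry": 0,"rz": 2,"claw": 0},{"tx": 0.025,"ty": -0.19,"tz": 0,"rx": 0,"ry": 0,"rz": 2.5,"claw": 0},{"tx": 0.03,"ty": -0.23,"tz": 0,"rx": 0,"ry": 0,"rz": 3,"claw": 0},{"tx": 0.035,"ty": -0.27,"tz": 0,"rx": 0,"ry": 0,"rz": 3.5,"claw": 0},{"tx": 0.04,"ty": -0.31,"tz": 0,"rx": 0,"ry": 0,"rz": 4,"claw": 0},{"tx": 0.05,"ty": -0.35,"tz": 0,"rx": 0,"ry": 0,"rz": 4.5,"claw": 0},{"tx": 0.057,"ty": -0.39,"tz": 0,"rx": 0,"ry": 0,"rz": 5,"claw": 0},{"tx": 0.057,"ty": -0.42,"tz": 0,"rx": 0,"ry": 0,"rz": 5.53,"claw": 0},{"tx": 0.057,"ty": -0.427,"tz": 0,"rx": 0,"ry": 0,"rz": 5.53,"claw": 0}])

```text
clock: 5.65
eef_pos: [551.2, -204.9, 234.6]
tool_rot: [-3.137, -0.0, 1.937]
force: [0.4, -0.3, -2.8]
width: 9.0
```

```bash
python3 -c "
from h import *
s=read_state();print(s['force'],s['torque'],s['eef_pos'],s['tool_rot'],s['width'])"
```

```text
[ 0.43673573 -0.2703925  -2.80976003] [-0.01732126  0.03147917  0.02067726] [ 551.20627762 -204.92991586  234.58350482] [-3.13654691e+00 -4.46680848e-04  1.93699556e+00] 9.011589203363963
```

>>> apply_moves(increments=[{"tx": 0,"ty": 0,"tz": -0.02,"rx": 0,"ry": 0,"rz": 0,"claw": 0},{"tx": 0,"ty": 0,"tz": -0.045,"rx": 0,"ry": 0,"rz": 0,"claw": 0},{"tx": 0,"ty": 0,"tz": -0.066,"rx": 0,"ry": 0,"rz": 0,"claw": 0},{"tx": 0,"ty": 0,"tz": -0.066,"rx": 0,"ry": 0,"rz": 0,"claw": 0},{"tx": 0,"ty": 0,"tz": -0.066,"rx": 0,"ry": 0,"rz": 0,"claw": 0}])

```text
clock: 6.15
eef_pos: [552.9, -198.5, 170.5]
tool_rot: [-3.14, -0.002, 1.944]
force: [-0.2, 0.1, -2.0]
width: 9.6
```

```bash
python3 - <<'E'
from h import *
a=0
I=[]
for n,c in(('scene',(132,180,196,276)),('top',(300,150,364,246))):
    x=np.mean([get_image(n)[:,:,::-1].astype(float) for _ in range(4)],0).astype(np.uint8)
    I.append(cv2.resize(x[c[1]:c[3],c[0]:c[2]],None,fx=6,fy=6,interpolation=cv2.INTER_CUBIC))
cv2.imwrite('pics/m3.png',np.hstack(I));s=read_state();print(s['force'],s['torque'],s['eef_pos'],s['tool_rot'],s['width'])
E
```

```text
[ 0.68911997  0.14398072 -2.20543843] [ 0.0249534   0.02536873 -0.01590228] [ 553.73979277 -199.54678852  171.93466236] [3.14082121e+00 7.27091227e-04 1.94309819e+00] 9.475319231859983
```

View pics/m3.png

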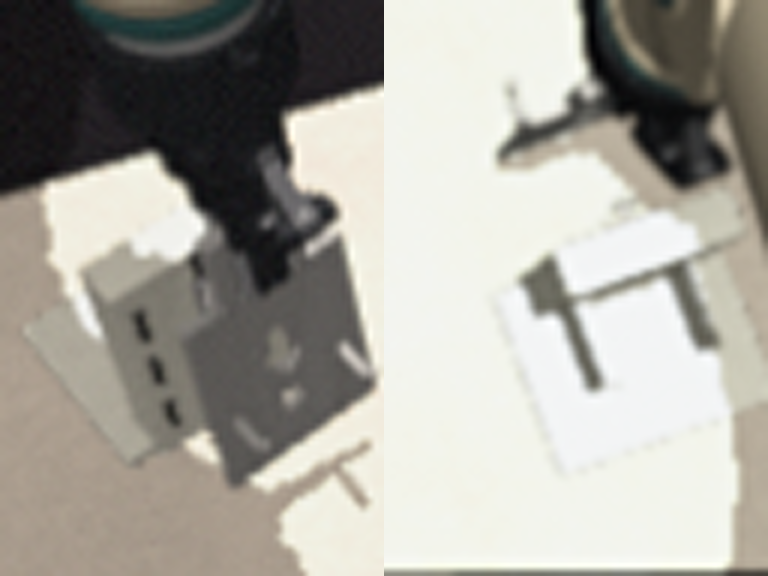

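The rack hangs about 60 mm in front of the upright. In the scene crop its corners are at (188,345), (235,487), (375,382) and (340,238), with the keyhole at ~(283,350) and the catch hole at (292,396). I fit the in-hand offset and the upright pose.

```bash
python3 - <<'E'
from h import *
from scipy.optimize import least_squares
np.set_printoptions(precision=2,suppress=True)
T=np.array([553.74,-199.55,171.93])
obj=np.array([[2.5,40,120],[2.5,40,0],[2.5,-40,0],[2.5,-40,120],[2.5,0,35]])*[1,-1,1]
# scene picture left = -y(rack)?  left side of image is lower y
pix=np.array([[188,345],[235,487],[375,382],[340,238],[292,396]],float);uv=[132,180]+(pix+.5)/6-.5
def W(p,o):
    th=.372+p[3];R=np.array([[np.cos(th),-np.sin(th),0],[np.sin(th),np.cos(th),0],[0,0,1]])
    a=p[4];Rx=np.array([[1,0,0],[0,np.cos(a),-np.sin(a)],[0,np.sin(a),np.cos(a)]])
    return T+[0,0,-127.4]+(np.atleast_2d(o)@Rx.T+p[:3])@R.T
r=least_squares(lambda p:np.r_[(proj('scene',W(p,obj))-uv).ravel(),p[0]/2,p[2]/2,p[3]/.02,p[4]/.01],np.zeros(5))
print('rack x,y,z,yaw,roll offs',r.x,r.fun)
print('entry pix pred',((proj('scene',W(r.x,[[0,0,67],[0,0,76]]))-[132,180]+.5)*6-.5))
# same fit for upright face corner points from first mosaic
up=np.array([[485-384,138],[650-384,32]]);
pix=np.array([[101,138],[266,32],[548-384,258]],float)
print('top plate end', atz('top',300+(500-384+.5)/6-.5,150+(157.5)/6-.5,T[2]-7.4), W(np.zeros(5),[[0,-40,120]]))
for nm,P in(('tp',[(555,255),(699,193)]),):
    print([atz('top',300+(a-384+.5)/6-.5,150+(b+.5)/6-.5,128) for a,b in P])
E
```

```text
rack x,y,z,yaw,roll offs [-1.15  3.13  0.44  0.01  0.  ] [-0.6  -0.81 -0.09  0.95  0.46  1.23  0.26 -0.9   0.53  0.31 -0.58  0.22
  0.31  0.4 ]
entry pix pred [[280.5  353.6 ]
 [277.22 341.81]]
top plate end [ 521.95 -147.66  164.53] [[ 568.28 -236.81  164.53]]
[array([ 479.83, -178.23,  128.  ]), array([ 509.53, -247.66,  128.  ])]
```

```bash
python3 - <<'E'
from h import *
from scipy.optimize import least_squares
np.set_printoptions(precision=2,suppress=True)
def W(p,o,T):
    th=p[3];R=np.array([[np.cos(th),-np.sin(th),0],[np.sin(th),np.cos(th),0],[0,0,1]])
    return T+(np.atleast_2d(o)+p[:3])@R.T
def fit(obj,pix,x0,y0,T,yaw,sx):
    obj=np.array(obj,float);uv=[x0,y0]+(np.array(pix,float)+.5)/6-.5
    r=least_squares(lambda p:np.r_[(proj('scene',W(p,obj,T))-uv).ravel(),p[0]/sx,p[2]/1,(p[3]-yaw)/.02],[0,0,0,yaw]);print(r.x,r.fun)
print('rack in stand');fit([[2.5,-40,120],[2.5,40,120],[5,-22,165],[5,22,165]],[[120,97],[275,68],[165,26],[252,16]],285,162,np.array([496.5,227.7,10]),-.11,1)
print('upright');fit([[0,-45,128],[0,45,128],[0,-45,0],[0,45,0],[13,0,111]],[[101,138],[266,32],[164,258],[305,183],[203,122]],134,208,np.array([497.2,-220.8,0]),.372,2)
E
```

```text
rack in stand
[-0.17 -1.68  0.13 -0.11] [-0.26  0.41  0.28 -0.07 -0.16  0.74  0.26 -0.52 -0.17  0.13 -0.17]
upright
[-2.19  4.57  0.16  0.36] [-0.31 -1.08  0.79 -1.81 -1.58  5.25  0.99  0.06  1.06 -0.97 -1.1   0.16
 -0.62]
```

>>> apply_moves(increments=[{"tx": -0.012,"ty": -0.0047,"tz": 0,"rx": 0,"ry": 0,"rz": 0,"claw": 0},{"tx": -0.024,"ty": -0.0094,"tz": 0,"rx": 0,"ry": 0,"rz": 0,"claw": 0},{"tx": -0.0339,"ty": -0.0132,"tz": 0,"rx": 0,"ry": 0,"rz": 0,"claw": 0},{"tx": -0.0339,"ty": -0.0132,"tz": 0,"rx": 0,"ry": 0,"rz": 0,"claw": 0},{"tx": -0.0339,"ty": -0.0132,"tz": 0,"rx": 0,"ry": 0,"rz": 0,"claw": 0}])

```text
clock: 7.05
eef_pos: [519.4, -213.1, 171.5]
tool_rot: [3.141, 0.0, 1.942]
force: [0.7, 0.2, -2.6]
width: 9.5
```

```bash
python3 - <<'E'
from h import *
np.set_printoptions(precision=2,suppress=True)
x=np.mean([get_image('scene')[:,:,::-1].astype(float) for _ in range(6)],0).astype(np.uint8)
np.save('pics/s4.npy',x)
c=(140,208,194,258);cv2.imwrite('pics/s4.png',cv2.resize(x[c[1]:c[3],c[0]:c[2]],None,fx=12,fy=12,interpolation=cv2.INTER_CUBIC))
s=read_state();print(s['force'],s['eef_pos'],s['tool_rot'])
T=s['eef_pos'];th=.372;nx=np.array([np.cos(th),np.sin(th),0]);ny=np.array([-nx[1],nx[0],0]);c0=np.array([497.2,-220.8,0])
print('d,lat',nx@(T-c0),ny@(T-c0))
f=lambda P:(proj('scene',P)-[140,208]+.5)*12-.5
O=T-[0,0,127.4]
w=lambda x,y,z:O+nx*x+ny*y+[0,0,z]
print('corners,entry,catch',f(np.array([w(2.5,-40,120),w(2.5,-40,0),w(2.5,40,0),w(2.5,40,120),w(2.5,0,67),w(2.5,0,35)])))
print('screw 111,pin,face corners',f(np.array([c0+13*nx+[0,0,111],c0+9*nx+[0,0,61],c0-45*ny+[0,0,128],c0+45*ny+[0,0,128]])))
print('px per mm lateral',f(np.array([w(2.5,1,67)]))-f(np.array([w(2.5,0,67)])))
E
```

```text
[-1.09  0.35 -2.87] [ 519.96 -212.3   171.29] [ 3.14 -0.    1.94]
d,lat 24.292550824941554 -0.3508988253000256
corners,entry,catch [[169.91 249.56]
 [274.64 559.1 ]
 [561.32 360.05]
 [483.83  42.9 ]
 [370.86 289.57]
 [394.76 372.05]]
screw 111,pin,face corners [[336.25 250.31]
 [363.97 367.4 ]
 [115.86 283.35]
 [457.36  58.53]]
px per mm lateral [[ 3.76 -2.54]]
```

View pics/s4.png

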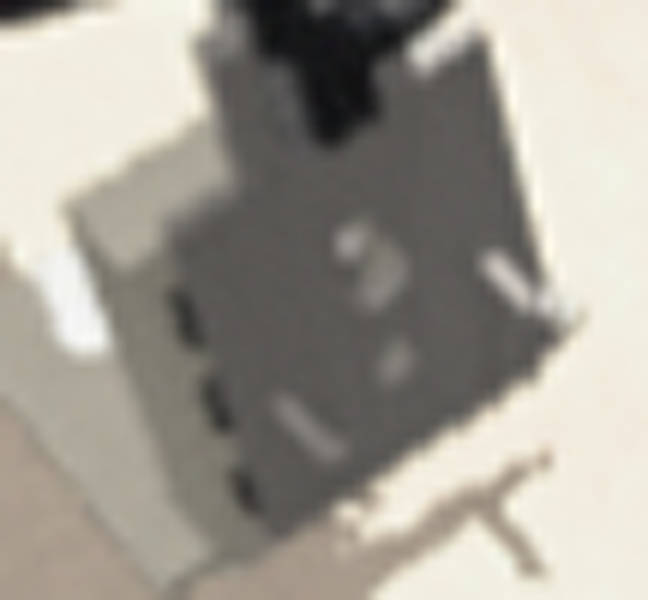

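The upright is now seen through the keyhole: the bright head is at (350,240) at the slot top, and the catch hole is at (394,360). Height and side alignment agree to about 2 mm, so I go on by feel.

>>> apply_moves(increments=[{"tx": -0.0037,"ty": -0.0015,"tz": 0,"rx": 0,"ry": 0,"rz": 0,"claw": 0},{"tx": -0.0065,"ty": -0.0026,"tz": 0,"rx": 0,"ry": 0,"rz": 0,"claw": 0},{"tx": -0.0075,"ty": -0.0029,"tz": 0,"rx": 0,"ry": 0,"rz": 0,"claw": 0},{"tx": -0.0084,"ty": -0.0033,"tz": 0,"rx": 0,"ry": 0,"rz": 0,"claw": 0},{"tx": -0.0084,"ty": -0.0033,"tz": 0,"rx": 0,"ry": 0,"rz": 0,"claw": 0}])

```text
clock: 7.85
eef_pos: [512.2, -215.5, 171.5]
tool_rot: [3.139, 0.0, 1.944]
force: [3.7, 0.9, -3.7]
width: 9.4
```

>>> apply_moves(increments=[{"tx": -0.0005,"ty": -0.0002,"tz": 0,"rx": 0,"ry": 0,"rz": 0,"claw": 0},{"tx": -0.0009,"ty": -0.0004,"tz": 0,"rx": 0,"ry": 0,"rz": 0,"claw": 0},{"tx": -0.0009,"ty": -0.0004,"tz": 0,"rx": 0,"ry": 0,"rz": 0,"claw": 0}])

```text
clock: 8.15
eef_pos: [511.9, -215.6, 171.6]
tool_rot: [3.138, 0.0, 1.944]
force: [5.0, 2.9, -4.7]
width: 9.2
```

Contact is at d≈15.6, the head front, with an extra downward push: the hole's lower edge is on the bevel, so the rack is too high. I edge down under light contact.

>>> apply_moves(increments=[{"tx": 0,"ty": 0,"tz": -0.0005,"rx": 0,"ry": 0,"rz": 0,"claw": 0},{"tx": 0,"ty": 0,"tz": -0.001,"rx": 0,"ry": 0,"rz": 0,"claw": 0},{"tx": 0,"ty": 0,"tz": -0.001,"rx": 0,"ry": 0,"rz": 0,"claw": 0}])

```text
clock: 8.45
eef_pos: [512.0, -215.7, 171.1]
tool_rot: [3.138, 0.001, 1.944]
force: [4.4, 2.9, -0.6]
width: 9.4
```

>>> apply_moves(increments=[{"tx": 0,"ty": 0,"tz": -0.0005,"rx": 0,"ry": 0,"rz": 0,"claw": 0},{"tx": 0,"ty": 0,"tz": -0.001,"rx": 0,"ry": 0,"rz": 0,"claw": 0},{"tx": 0,"ty": 0,"tz": -0.001,"rx": 0,"ry": 0,"rz": 0,"claw": 0}])

```text
clock: 8.75
eef_pos: [512.1, -215.9, 170.2]
tool_rot: [3.138, 0.001, 1.944]
force: [5.2, 2.3, -0.4]
width: 9.1
```

```bash
python3 -c "
from h import *
s=read_state();print(s['force'],s['torque'],s['eef_pos'],s['tool_rot'],s['width'])"
```

```text
[ 5.20742985  2.29029917 -0.42835229] [ 0.64654059 -1.38761921 -0.05867553] [ 512.08185622 -215.89287951  170.15045189] [3.13806432e+00 1.31324292e-03 1.94378516e+00] 9.136950744391992
```

>>> apply_moves(increments=[{"tx": -0.0002,"ty": 0.0005,"tz": 0,"rx": 0,"ry": 0,"rz": 0,"claw": 0},{"tx": -0.0004,"ty": 0.0009,"tz": 0,"rx": 0,"ry": 0,"rz": 0,"claw": 0},{"tx": -0.0004,"ty": 0.0009,"tz": 0,"rx": 0,"ry": 0,"rz": 0,"claw": 0}])

```text
clock: 9.05
eef_pos: [511.9, -215.7, 170.2]
tool_rot: [3.138, 0.002, 1.944]
force: [5.1, 1.1, -1.6]
width: 9.3
```

```bash
python3 -c "
from h import *
s=read_state();print(s['force'],s['torque'],s['eef_pos'],s['tool_rot'],s['width'])"
```

```text
[ 5.10958282  1.07510943 -1.60865235] [ 0.29695326 -1.60214003  0.01697658] [ 511.94582059 -215.71114599  170.18406227] [3.13772828e+00 2.45536834e-03 1.94353642e+00] 9.26111631518518
```

>>> apply_moves(increments=[{"tx": -0.0002,"ty": 0.0005,"tz": 0,"rx": 0,"ry": 0,"rz": 0,"claw": 0},{"tx": -0.0004,"ty": 0.0009,"tz": 0,"rx": 0,"ry": 0,"rz": 0,"claw": 0},{"tx": -0.0004,"ty": 0.0009,"tz": 0,"rx": 0,"ry": 0,"rz": 0,"claw": 0}])

```text
clock: 9.35
eef_pos: [511.8, -215.5, 170.2]
tool_rot: [3.137, 0.004, 1.943]
force: [5.7, 0.1, -2.9]
width: 9.2
```

```bash
python3 -c "
from h import *
s=read_state();print(s['force'],s['torque'],s['eef_pos'],s['tool_rot'],s['width'])"
```

```text
[ 5.73327459  0.12549183 -2.93912604] [-0.02795308 -1.75043217 -0.05494597] [ 511.82591908 -215.48206996  170.19887821] [3.13736698 0.00351379 1.94325569] 9.152507716030916
```

Friction holds the plate while I press. I back off, shift free, then peck.

>>> apply_moves(increments=[{"tx": 0.0028,"ty": 0.0011,"tz": 0,"rx": 0,"ry": 0,"rz": 0,"claw": 0},{"tx": 0.0028,"ty": 0.0011,"tz": 0,"rx": 0,"ry": 0,"rz": 0,"claw": 0},{"tx": 0.0028,"ty": 0.0011,"tz": 0,"rx": 0,"ry": 0,"rz": 0,"claw": 0}])

```text
clock: 9.65
eef_pos: [511.9, -213.8, 169.2]
tool_rot: [-3.141, 0.0, 1.943]
force: [2.8, -0.7, -1.8]
width: 9.6
```

>>> apply_moves(increments=[{"tx": -0.0015,"ty": -0.0006,"tz": 0,"rx": 0,"ry": 0,"rz": 0,"claw": 0},{"tx": -0.0028,"ty": -0.0011,"tz": 0,"rx": 0,"ry": 0,"rz": 0,"claw": 0},{"tx": -0.0028,"ty": -0.0011,"tz": 0,"rx": 0,"ry": 0,"rz": 0,"claw": 0}])

```text
clock: 9.95
eef_pos: [511.1, -214.0, 169.5]
tool_rot: [3.138, 0.001, 1.944]
force: [5.7, 1.6, -5.1]
width: 9.4
```

```bash
python3 -c "
from h import *
s=read_state();print(s['force'],s['torque'],s['eef_pos'],s['tool_rot'],s['width'])"
```

```text
[ 5.68493552  1.57421922 -5.13518017] [ 0.24948237 -1.82075488  0.0110947 ] [ 511.12980259 -213.98404353  169.47337757] [3.13770592e+00 6.38364046e-04 1.94363832e+00] 9.362212179250458
```

>>> apply_moves(increments=[{"tx": 0.0028,"ty": 0.0011,"tz": 0,"rx": 0,"ry": 0,"rz": 0,"claw": 0},{"tx": 0.0032,"ty": 0.0001,"tz": 0.002,"rx": 0,"ry": 0,"rz": 0,"claw": 0},{"tx": 0.0032,"ty": 0.0001,"tz": 0.004,"rx": 0,"ry": 0,"rz": 0,"claw": 0},{"tx": 0.0032,"ty": 0.0001,"tz": 0.004,"rx": 0,"ry": 0,"rz": 0,"claw": 0},{"tx": 0.0018,"ty": -0.0005,"tz": 0.004,"rx": 0,"ry": 0,"rz": 0,"claw": 0},{"tx": 0.0004,"ty": -0.001,"tz": 0.004,"rx": 0,"ry": 0,"rz": 0,"claw": 0},{"tx": 0.0004,"ty": -0.001,"tz": 0.004,"rx": 0,"ry": 0,"rz": 0,"claw": 0},{"tx": 0.0004,"ty": -0.001,"tz": 0.004,"rx": 0,"ry": 0,"rz": 0,"claw": 0}])

```text
clock: 10.75
eef_pos: [511.4, -214.5, 173.5]
tool_rot: [3.138, -0.0, 1.944]
force: [5.6, 3.1, -4.9]
width: 9.4
```

```bash
cat >> h.py <<'E'
def st():
    s=read_state();T=s['eef_pos'];F=s['force'];M=s['torque'];th=.372;c,q=np.cos(th),np.sin(th)
    r=T-[497.2,-220.8,0];U=lambda v:np.round([c*v[0]+q*v[1],-q*v[0]+c*v[1],v[2]],2)
    print('clk',s['clock'],'d,lat,entryz',U(r-[0,0,60.4]),'F',U(F),'M',U(M),'lev',round(U(M)[1]/U(F)[0],3),'yaw',round(s['tool_rot'][2],4),'w',round(s['width'],1))
E
python3 -c "
from h import *
st()"
```

```text
clk 10.75 d,lat,entryz [ 15.5    0.68 113.12] F [ 6.32  0.9  -4.87] M [ 0.29 -1.67  0.  ] lev -0.264 yaw 1.9439 w 9.4
```

>>> apply_moves(increments=[{"tx": 0.0028,"ty": 0.0011,"tz": 0,"rx": 0,"ry": 0,"rz": 0,"claw": 0},{"tx": 0.0028,"ty": 0.0011,"tz": -0.003,"rx": 0,"ry": 0,"rz": 0,"claw": 0},{"tx": 0.0028,"ty": 0.0011,"tz": -0.007,"rx": 0,"ry": 0,"rz": 0,"claw": 0},{"tx": 0.0028,"ty": 0.0011,"tz": -0.007,"rx": 0,"ry": 0,"rz": 0,"claw": 0},{"tx": 0.0014,"ty": 0.0005,"tz": -0.007,"rx": 0,"ry": 0,"rz": 0,"claw": 0},{"tx": 0,"ty": 0,"tz": -0.007,"rx": 0,"ry": 0,"rz": 0,"claw": 0},{"tx": 0,"ty": 0,"tz": -0.007,"rx": 0,"ry": 0,"rz": 0,"claw": 0},{"tx": 0,"ty": 0,"tz": -0.007,"rx": 0,"ry": 0,"rz": 0,"claw": 0}])

```text
clock: 11.55
eef_pos: [511.4, -215.0, 166.4]
tool_rot: [3.138, 0.0, 1.944]
force: [5.9, 1.3, -7.0]
width: 9.2
```

```bash
python3 -c "
from h import *
st()"
```

```text
clk 11.55 d,lat,entryz [ 15.29   0.26 106.04] F [ 6.   -0.98 -7.  ] M [-0.09 -1.6  -0.02] lev -0.267 yaw 1.9437 w 9.2
```

>>> apply_moves(increments=[{"tx": 0.0028,"ty": 0.0011,"tz": 0,"rx": 0,"ry": 0,"rz": 0,"claw": 0},{"tx": 0.003,"ty": 0.0006,"tz": -0.003,"rx": 0,"ry": 0,"rz": 0,"claw": 0},{"tx": 0.003,"ty": 0.0006,"tz": -0.003,"rx": 0,"ry": 0,"rz": 0,"claw": 0},{"tx": 0.003,"ty": 0.0006,"tz": -0.003,"rx": 0,"ry": 0,"rz": 0,"claw": 0},{"tx": 0.0016,"ty": 0,"tz": -0.003,"rx": 0,"ry": 0,"rz": 0,"claw": 0},{"tx": 0.0002,"ty": -0.0005,"tz": -0.003,"rx": 0,"ry": 0,"rz": 0,"claw": 0},{"tx": 0.0002,"ty": -0.0005,"tz": -0.003,"rx": 0,"ry": 0,"rz": 0,"claw": 0},{"tx": 0.0002,"ty": -0.0005,"tz": -0.003,"rx": 0,"ry": 0,"rz": 0,"claw": 0}])

```text
clock: 12.35
eef_pos: [510.7, -215.7, 163.5]
tool_rot: [3.14, 0.0, 1.944]
force: [2.1, 1.2, -4.1]
width: 9.3
```

```bash
python3 -c "
from h import *
st()"
```

```text
clk 12.35 d,lat,entryz [ 14.43  -0.17 103.07] F [ 2.41  0.39 -4.14] M [ 0.08 -0.85  0.  ] lev -0.353 yaw 1.9435 w 9.3
```

Deeper (14.4) with less force. I go a little lower and on in.

>>> apply_moves(increments=[{"tx": 0.0009,"ty": 0.0004,"tz": -0.001,"rx": 0,"ry": 0,"rz": 0,"claw": 0},{"tx": 0,"ty": 0,"tz": -0.0015,"rx": 0,"ry": 0,"rz": 0,"claw": 0},{"tx": -0.0005,"ty": -0.0002,"tz": -0.0015,"rx": 0,"ry": 0,"rz": 0,"claw": 0},{"tx": -0.0009,"ty": -0.0004,"tz": -0.0015,"rx": 0,"ry": 0,"rz": 0,"claw": 0},{"tx": -0.0014,"ty": -0.0005,"tz": -0.0015,"rx": 0,"ry": 0,"rz": 0,"claw": 0},{"tx": -0.0014,"ty": -0.0005,"tz": -0.0015,"rx": 0,"ry": 0,"rz": 0,"claw": 0}])

```text
clock: 12.95
eef_pos: [508.7, -216.5, 161.8]
tool_rot: [3.141, -0.0, 1.943]
force: [1.2, -0.6, -3.1]
width: 9.1
```

```bash
python3 -c "
from h import *
st()"
```

```text
clk 12.95 d,lat,entryz [ 12.23  -0.21 101.39] F [ 0.91 -1.03 -3.15] M [-0.01 -0.39  0.04] lev -0.429 yaw 1.9432 w 9.1
```

The head is in the hole. I continue in against the pin.

>>> apply_moves(increments=[{"tx": -0.0007,"ty": -0.0003,"tz": 0,"rx": 0,"ry": 0,"rz": 0,"claw": 0},{"tx": -0.0014,"ty": -0.0005,"tz": 0,"rx": 0,"ry": 0,"rz": 0,"claw": 0},{"tx": -0.0021,"ty": -0.0008,"tz": 0,"rx": 0,"ry": 0,"rz": 0,"claw": 0},{"tx": -0.0028,"ty": -0.0011,"tz": 0,"rx": 0,"ry": 0,"rz": 0,"claw": 0},{"tx": -0.0028,"ty": -0.0011,"tz": 0,"rx": 0,"ry": 0,"rz": 0,"claw": 0}])

```text
clock: 13.45
eef_pos: [506.3, -217.4, 161.9]
tool_rot: [3.141, 0.0, 1.943]
force: [4.2, 1.3, -5.7]
width: 9.2
```

```bash
python3 -c "
from h import *
st()"
```

```text
clk 13.45 d,lat,entryz [  9.69  -0.18 101.47] F [ 4.35 -0.33 -5.74] M [-0.05 -1.22  0.01] lev -0.28 yaw 1.9433 w 9.2
```

>>> apply_moves(increments=[{"tx": 0,"ty": 0,"tz": -0.0007,"rx": 0,"ry": 0,"rz": 0,"claw": 0},{"tx": 0,"ty": 0,"tz": -0.0014,"rx": 0,"ry": 0,"rz": 0,"claw": 0},{"tx": 0,"ty": 0,"tz": -0.0014,"rx": 0,"ry": 0,"rz": 0,"claw": 0}])

```text
clock: 13.75
eef_pos: [506.0, -217.8, 160.6]
tool_rot: [3.141, 0.0, 1.943]
force: [2.0, 1.3, -2.0]
width: 9.1
```

```bash
python3 -c "
from h import *
st()"
```

```text
clk 13.75 d,lat,entryz [  9.31  -0.37 100.21] F [ 2.34  0.5  -1.95] M [ 0.03 -0.93 -0.01] lev -0.397 yaw 1.9432 w 9.1
```

>>> apply_moves(increments=[{"tx": -0.0007,"ty": -0.0003,"tz": 0,"rx": 0,"ry": 0,"rz": 0,"claw": 0},{"tx": -0.0014,"ty": -0.0005,"tz": 0,"rx": 0,"ry": 0,"rz": 0,"claw": 0},{"tx": -0.0021,"ty": -0.0008,"tz": 0,"rx": 0,"ry": 0,"rz": 0,"claw": 0},{"tx": -0.0028,"ty": -0.0011,"tz": 0,"rx": 0,"ry": 0,"rz": 0,"claw": 0},{"tx": -0.0028,"ty": -0.0011,"tz": 0,"rx": 0,"ry": 0,"rz": 0,"claw": 0}])

```text
clock: 14.25
eef_pos: [503.3, -218.8, 160.6]
tool_rot: [3.141, 0.0, 1.943]
force: [4.6, 1.0, -2.1]
width: 9.6
```

```bash
python3 -c "
from h import *
st()"
```

```text
clk 14.25 d,lat,entryz [  6.42  -0.34 100.18] F [ 4.68 -0.73 -2.09] M [-0.05 -1.2  -0.04] lev -0.256 yaw 1.9432 w 9.6
```

>>> apply_moves(increments=[{"tx": -0.0007,"ty": -0.0003,"tz": 0,"rx": 0,"ry": 0,"rz": 0,"claw": 0},{"tx": -0.0014,"ty": -0.0005,"tz": 0,"rx": 0,"ry": 0,"rz": 0,"claw": 0},{"tx": -0.0021,"ty": -0.0008,"tz": 0,"rx": 0,"ry": 0,"rz": 0,"claw": 0},{"tx": -0.0026,"ty": -0.001,"tz": 0,"rx": 0,"ry": 0,"rz": 0,"claw": 0},{"tx": -0.0026,"ty": -0.001,"tz": 0,"rx": 0,"ry": 0,"rz": 0,"claw": 0}])

```text
clock: 14.75
eef_pos: [501.2, -219.5, 160.6]
tool_rot: [3.14, 0.0, 1.943]
force: [5.0, 2.3, -1.8]
width: 9.4
```

```bash
python3 -c "
from h import *
st()"
```

```text
clk 14.75 d,lat,entryz [  4.25  -0.25 100.19] F [ 5.49  0.37 -1.82] M [-0.06 -1.7  -0.06] lev -0.31 yaw 1.9433 w 9.4
```

>>> apply_moves(increments=[{"tx": -0.0007,"ty": -0.0003,"tz": 0,"rx": 0,"ry": 0,"rz": 0,"claw": 0},{"tx": -0.0007,"ty": -0.0003,"tz": -0.0015,"rx": 0,"ry": 0,"rz": 0,"claw": 0},{"tx": -0.0007,"ty": -0.0003,"tz": -0.003,"rx": 0,"ry": 0,"rz": 0,"claw": 0},{"tx": -0.0007,"ty": -0.0003,"tz": -0.0045,"rx": 0,"ry": 0,"rz": 0,"claw": 0},{"tx": -0.0007,"ty": -0.0003,"tz": -0.006,"rx": 0,"ry": 0,"rz": 0,"claw": 0},{"tx": -0.0007,"ty": -0.0003,"tz": -0.006,"rx": 0,"ry": 0,"rz": 0,"claw": 0}])

```text
clock: 15.35
eef_pos: [501.3, -219.7, 154.7]
tool_rot: [3.139, 0.001, 1.943]
force: [6.3, 2.5, -3.3]
width: 9.5
```

```bash
python3 -c "
from h import *
st()"
```

```text
clk 15.35 d,lat,entryz [ 4.21 -0.44 94.31] F [ 6.83  0.07 -3.29] M [-0.09 -2.   -0.1 ] lev -0.293 yaw 1.9434 w 9.5
```

>>> apply_moves(increments=[{"tx": 0.0004,"ty": 0.0001,"tz": -0.0015,"rx": 0,"ry": 0,"rz": 0,"claw": 0},{"tx": 0.0004,"ty": 0.0001,"tz": -0.003,"rx": 0,"ry": 0,"rz": 0,"claw": 0},{"tx": 0.0004,"ty": 0.0001,"tz": -0.0045,"rx": 0,"ry": 0,"rz": 0,"claw": 0},{"tx": 0.0004,"ty": 0.0001,"tz": -0.006,"rx": 0,"ry": 0,"rz": 0,"claw": 0},{"tx": 0.0004,"ty": 0.0001,"tz": -0.0075,"rx": 0,"ry": 0,"rz": 0,"claw": 0},{"tx": 0.0004,"ty": 0.0001,"tz": -0.0075,"rx": 0,"ry": 0,"rz": 0,"claw": 0}])

```text
clock: 15.95
eef_pos: [501.4, -219.7, 147.0]
tool_rot: [3.139, 0.001, 1.943]
force: [6.6, 1.6, -4.8]
width: 9.3
```

```bash
python3 -c "
from h import *
st()"
```

```text
clk 15.95 d,lat,entryz [ 4.32 -0.5  86.59] F [ 6.68 -0.91 -4.77] M [-0.18 -1.91 -0.06] lev -0.286 yaw 1.9433 w 9.3
```

>>> apply_moves(increments=[{"tx": 0,"ty": 0,"tz": -0.001,"rx": 0,"ry": 0,"rz": 0,"claw": 0},{"tx": 0,"ty": 0,"tz": -0.002,"rx": 0,"ry": 0,"rz": 0,"claw": 0},{"tx": 0,"ty": 0,"tz": -0.003,"rx": 0,"ry": 0,"rz": 0,"claw": 0},{"tx": 0,"ty": 0,"tz": -0.003,"rx": 0,"ry": 0,"rz": 0,"claw": 0}])

```text
clock: 16.35
eef_pos: [501.4, -219.6, 143.9]
tool_rot: [3.139, 0.0, 1.943]
force: [6.1, 1.9, -3.8]
width: 9.5
```

```bash
python3 -c "
from h import *
st()"
```

```text
clk 16.35 d,lat,entryz [ 4.32 -0.4  83.5 ] F [ 6.4  -0.48 -3.78] M [-0.07 -1.85 -0.2 ] lev -0.289 yaw 1.943 w 9.5
```

>>> apply_moves(increments=[{"tx": 0,"ty": 0,"tz": -0.001,"rx": 0,"ry": 0,"rz": 0,"claw": 0},{"tx": 0,"ty": 0,"tz": -0.0015,"rx": 0,"ry": 0,"rz": 0,"claw": 0},{"tx": 0,"ty": 0,"tz": -0.0015,"rx": 0,"ry": 0,"rz": 0,"claw": 0}])

```text
clock: 16.65
eef_pos: [501.4, -219.6, 142.9]
tool_rot: [3.139, 0.001, 1.943]
force: [5.5, 2.1, -0.2]
width: 9.1
```

```bash
python3 -c "
from h import *
st()"
```

```text
clk 16.65 d,lat,entryz [ 4.32 -0.42 82.47] F [ 5.89 -0.04 -0.25] M [ 0.08 -1.54 -0.23] lev -0.261 yaw 1.9427 w 9.1
```

>>> apply_moves(increments=[{"tx": 0.0009,"ty": 0.0004,"tz": -0.0005,"rx": 0,"ry": 0,"rz": 0,"claw": 0},{"tx": 0.0009,"ty": 0.0004,"tz": -0.001,"rx": 0,"ry": 0,"rz": 0,"claw": 0},{"tx": 0.0009,"ty": 0.0004,"tz": -0.001,"rx": 0,"ry": 0,"rz": 0,"claw": 0}])

```text
clock: 16.95
eef_pos: [501.5, -219.5, 141.6]
tool_rot: [3.141, 0.0, 1.943]
force: [5.1, 1.8, 0.2]
width: 9.0
```

```bash
python3 -c "
from h import *
st()"
```

```text
clk 16.95 d,lat,entryz [ 4.49 -0.36 81.18] F [ 5.45 -0.17  0.17] M [ 0.1  -1.22 -0.23] lev -0.224 yaw 1.9429 w 9.0
```

>>> apply_moves(increments=[{"tx": 0,"ty": 0,"tz": -0.0005,"rx": 0,"ry": 0,"rz": 0,"claw": 0},{"tx": 0,"ty": 0,"tz": -0.001,"rx": 0,"ry": 0,"rz": 0,"claw": 0},{"tx": 0,"ty": 0,"tz": -0.001,"rx": 0,"ry": 0,"rz": 0,"claw": 0}])

```text
clock: 17.25
eef_pos: [501.6, -219.5, 141.1]
tool_rot: [3.141, 0.001, 1.943]
force: [4.2, 1.6, 4.1]
width: 9.6
```

```bash
python3 -c "
from h import *
st()"
```

```text
clk 17.25 d,lat,entryz [ 4.52 -0.39 80.73] F [ 4.49 -0.05  4.14] M [ 0.24 -1.08 -0.17] lev -0.241 yaw 1.9431 w 9.6
```

>>> apply_moves(increments=[{"tx": 0.0005,"ty": 0.0002,"tz": -0.0005,"rx": 0,"ry": 0,"rz": 0,"claw": 0},{"tx": 0.0005,"ty": 0.0002,"tz": -0.001,"rx": 0,"ry": 0,"rz": 0,"claw": 0},{"tx": 0.0005,"ty": 0.0002,"tz": -0.001,"rx": 0,"ry": 0,"rz": 0,"claw": 0}])

```text
clock: 17.55
eef_pos: [501.7, -219.5, 140.8]
tool_rot: [-3.142, 0.001, 1.943]
force: [0.6, 1.9, 11.1]
width: 9.4
```

```bash
python3 - <<'E'
from h import *
st()
x=np.mean([get_image('scene')[:,:,::-1].astype(float) for _ in range(6)],0).astype(np.uint8)
c=(136,205,190,255);cv2.imwrite('pics/s5.png',cv2.resize(x[c[1]:c[3],c[0]:c[2]],None,fx=12,fy=12,interpolation=cv2.INTER_CUBIC));st()
E
```

```text
clk 17.55 d,lat,entryz [ 4.63 -0.44 80.43] F [ 1.3   1.56 11.13] M [ 0.47 -0.57 -0.18] lev -0.438 yaw 1.9431 w 9.4
clk 17.85 d,lat,entryz [ 4.61 -0.45 80.45] F [ 2.74  1.61 11.5 ] M [ 0.48 -0.6  -0.14] lev -0.219 yaw 1.9431 w 9.2
```

View pics/s5.png

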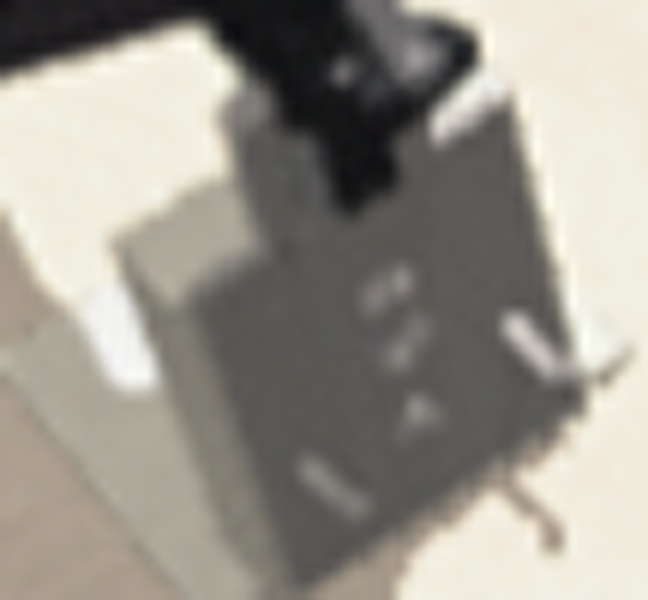

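The plate is stopped firmly downward (11 N), and the normal force has fallen from ~6 to ~2 N. The crop shows the head over the slot top (388,285) and a bright pin tip in the catch hole (420,400). I relax and compare the pin force.

>>> apply_moves(increments=[{"tx": 0,"ty": 0,"tz": 0.0008,"rx": 0,"ry": 0,"rz": 0,"claw": 0},{"tx": 0,"ty": 0,"tz": 0.0015,"rx": 0,"ry": 0,"rz": 0,"claw": 0},{"tx": 0,"ty": 0,"tz": 0.0015,"rx": 0,"ry": 0,"rz": 0,"claw": 0}])

```text
clock: 18.15
eef_pos: [501.6, -219.5, 141.1]
tool_rot: [-3.142, 0.0, 1.943]
force: [2.2, 2.3, 4.7]
width: 9.4
```

```bash
python3 -c "
from h import *
st()"
```

```text
clk 18.15 d,lat,entryz [ 4.53 -0.36 80.73] F [2.84 1.33 4.74] M [ 0.04 -0.94 -0.23] lev -0.331 yaw 1.9431 w 9.4
```

>>> apply_moves(increments=[{"tx": 0.0009,"ty": 0.0004,"tz": 0,"rx": 0,"ry": 0,"rz": 0,"claw": 0},{"tx": 0.0009,"ty": 0.0004,"tz": 0,"rx": 0,"ry": 0,"rz": 0,"claw": 0}])

```text
clock: 18.35
eef_pos: [501.7, -219.5, 141.1]
tool_rot: [-3.14, 0.0, 1.943]
force: [2.2, 1.3, 7.6]
width: 9.4
```

```bash
python3 -c "
from h import *
st()"
```

```text
clk 18.35 d,lat,entryz [ 4.67 -0.37 80.67] F [2.53 0.39 7.59] M [ 0.15 -0.56 -0.09] lev -0.221 yaw 1.9428 w 9.4
```

>>> apply_moves(increments=[{"tx": 0,"ty": 0,"tz": 0.001,"rx": 0,"ry": 0,"rz": 0,"claw": 0},{"tx": 0,"ty": 0,"tz": 0.002,"rx": 0,"ry": 0,"rz": 0,"claw": 0},{"tx": 0,"ty": 0,"tz": 0.003,"rx": 0,"ry": 0,"rz": 0,"claw": 0},{"tx": 0,"ty": 0,"tz": 0.003,"rx": 0,"ry": 0,"rz": 0,"claw": 0}])

```text
clock: 18.75
eef_pos: [501.5, -219.0, 143.4]
tool_rot: [-3.14, -0.001, 1.943]
force: [2.1, 0.5, -4.4]
width: 9.1
```

```bash
python3 -c "
from h import *
st()"
```

```text
clk 18.75 d,lat,entryz [ 4.68  0.11 82.97] F [ 2.12 -0.26 -4.37] M [-0.15 -0.65 -0.04] lev -0.307 yaw 1.9431 w 9.1
```

>>> apply_moves(increments=[{"tx": 0,"ty": 0,"tz": 0.001,"rx": 0,"ry": 0,"rz": 0,"claw": 0},{"tx": 0,"ty": 0,"tz": 0.0015,"rx": 0,"ry": 0,"rz": 0,"claw": 0},{"tx": 0,"ty": 0,"tz": 0.0015,"rx": 0,"ry": 0,"rz": 0,"claw": 0}])

```text
clock: 19.05
eef_pos: [501.4, -218.8, 144.2]
tool_rot: [-3.14, -0.002, 1.943]
force: [3.1, 0.3, -16.1]
width: 9.5
```

```bash
python3 -c "
from h import *
st()"
```

```text
clk 19.05 d,lat,entryz [ 4.63  0.32 83.82] F [  3.03  -0.81 -16.15] M [-0.42 -0.94 -0.14] lev -0.31 yaw 1.9431 w 9.5
```

The lift test is blocked firmly after about 3 mm (16 N), so the pin has caught. I set it back down on the screw and release.

>>> apply_moves(increments=[{"tx": 0,"ty": -0.0003,"tz": -0.0015,"rx": 0,"ry": 0,"rz": 0,"claw": 0},{"tx": 0,"ty": -0.0005,"tz": -0.003,"rx": 0,"ry": 0,"rz": 0,"claw": 0},{"tx": 0,"ty": -0.0005,"tz": -0.0037,"rx": 0,"ry": 0,"rz": 0,"claw": 0},{"tx": 0,"ty": -0.0005,"tz": -0.0037,"rx": 0,"ry": 0,"rz": 0,"claw": 0}])

```text
clock: 19.45
eef_pos: [502.1, -219.8, 142.1]
tool_rot: [-3.141, 0.0, 1.943]
force: [0.4, 0.1, -3.1]
width: 9.3
```

```bash
python3 -c "
from h import *
st()"
```

```text
clk 19.45 d,lat,entryz [ 4.95 -0.81 81.66] F [ 0.43 -0.01 -3.06] M [0.01 0.04 0.03] lev 0.093 yaw 1.9431 w 9.3
```

>>> apply_moves(increments=[{"tx": 0,"ty": 0,"tz": 0,"rx": 0,"ry": 0,"rz": 0,"claw": 0.011},{"tx": 0,"ty": 0,"tz": 0,"rx": 0,"ry": 0,"rz": 0,"claw": 0.014},{"tx": 0,"ty": 0,"tz": 0,"rx": 0,"ry": 0,"rz": 0,"claw": 0.02},{"tx": 0,"ty": 0,"tz": 0,"rx": 0,"ry": 0,"rz": 0,"claw": 0.03},{"tx": 0,"ty": 0,"tz": 0,"rx": 0,"ry": 0,"rz": 0,"claw": 0.04},{"tx": 0,"ty": 0,"tz": 0,"rx": 0,"ry": 0,"rz": 0,"claw": 0.04},{"tx": 0,"ty": 0,"tz": 0,"rx": 0,"ry": 0,"rz": 0,"claw": 0.04}])

```text
clock: 20.15
eef_pos: [502.4, -219.4, 141.7]
tool_rot: [-3.142, -0.0, 1.943]
force: [-0.3, 1.1, 0.4]
width: 40.1
```

```bash
python3 -c "
from h import *
st()"
```

```text
clk 20.15 d,lat,entryz [ 5.35 -0.63 81.3 ] F [0.15 1.08 0.36] M [ 0.01 -0.01  0.04] lev -0.067 yaw 1.9432 w 40.1
```

>>> apply_moves(increments=[{"tx": 0,"ty": 0,"tz": 0.01,"rx": 0,"ry": 0,"rz": 0,"claw": 0.04},{"tx": 0,"ty": 0,"tz": 0.03,"rx": 0,"ry": 0,"rz": 0,"claw": 0.04},{"tx": 0,"ty": 0,"tz": 0.06,"rx": 0,"ry": 0,"rz": 0,"claw": 0.04},{"tx": 0,"ty": 0,"tz": 0.1,"rx": 0,"ry": 0,"rz": 0,"claw": 0.04},{"tx": 0,"ty": 0,"tz": 0.13,"rx": 0,"ry": 0,"rz": 0,"claw": 0.04},{"tx": -0.02,"ty": 0.05,"tz": 0.13,"rx": 0,"ry": 0,"rz": 0,"claw": 0.04},{"tx": -0.04,"ty": 0.1,"tz": 0.13,"rx": 0,"ry": 0,"rz": 0,"claw": 0.04},{"tx": -0.04,"ty": 0.15,"tz": 0.13,"rx": 0,"ry": 0,"rz": 0,"claw": 0.04},{"tx": -0.04,"ty": 0.15,"tz": 0.13,"rx": 0,"ry": 0,"rz": 0,"claw": 0.04},{"tx": -0.04,"ty": 0.15,"tz": 0.13,"rx": 0,"ry": 0,"rz": 0,"claw": 0.04}])

```text
clock: 21.15
eef_pos: [462.7, -67.7, 272.7]
tool_rot: [3.14, 0.001, 1.948]
force: [-0.8, -1.1, -0.1]
width: 39.9
```

```bash
python3 - <<'E'
from h import *
st()
I=[]
for n,c in(('scene',(132,190,186,260)),('top',(305,160,359,230))):
    x=np.mean([get_image(n)[:,:,::-1].astype(float) for _ in range(4)],0).astype(np.uint8)
    I.append(cv2.resize(x[c[1]:c[3],c[0]:c[2]],None,fx=7,fy=7,interpolation=cv2.INTER_CUBIC))
cv2.imwrite('pics/m6.png',np.hstack(I))
E
```

```text
clk 21.15 d,lat,entryz [ 23.48 155.15 212.3 ] F [-1.13 -0.71 -0.09] M [-0.08 -0.01 -0.04] lev 0.009 yaw 1.9476 w 39.9
```

View pics/m6.png

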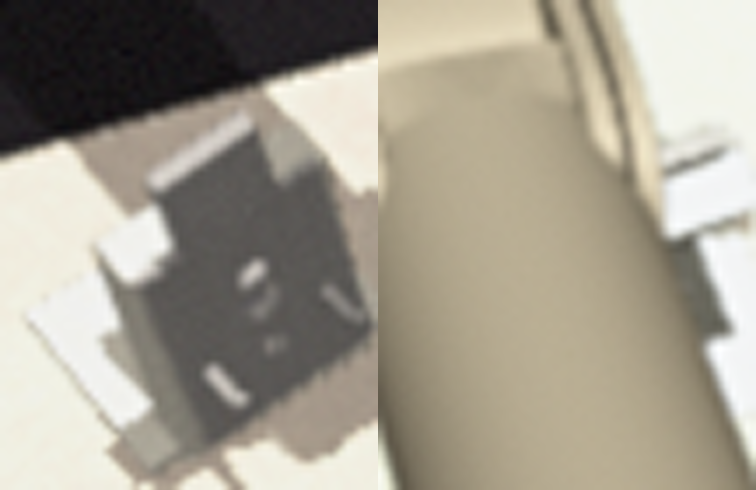

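The rack hangs free and flush on the upright: the head is visible at the slot top (252,272), the catch hole is at (275,345), and the gripper is clear. I hand in.

```bash
python3 -c "
from h import *
print(finish_job())"
```

```text
the job is handed in; nothing more can be done
None
```

The rack is hanging on the screw, pulled down to its stop and let go. I handed the job in at about 21 s; no verdict was reported.

I lifted it out of the middle-sized stand and found the screw by light pecks, about 10 mm below the mark. I put the keyhole over the head, pressed in against the spring pin, and pulled the rack down until it stopped.

**Checks that agreed:**
- **Fully down:** the rack met a firm stop after about 19.5 mm of travel.
- **Pin caught:** a lift test was blocked after about 3 mm at 16 N.
- **Released:** side forces and moments were near zero before and after letting go. The last picture shows the rack hanging flush against the face with the gripper clear.
- **Forces:** no reading at the wrist passed about 16 N.

**Checks that disagreed or were not made:**
- **Screw height:** the camera estimate of 111 mm above the bench was about 11 mm too high against the roughly 100 mm found by feel.
- **Sideways offset:** two camera estimates of the rack's offset in the gripper, −1.7 and +3.1 mm, did not match.
- **Pin out:** I judged this from force alone, as the final picture is too coarse to show the pin tip.
- **Other things on the bench:** I did not take a closing picture of them. The rack crossed about 55 mm above the tallest one on its path, and I felt no contact there.

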